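# Find the housing without its core

### The arm

A 6-joint arm with a two-finger parallel gripper is mounted at the origin on the work surface. World frame = base frame: x ahead of the robot, y to its left, z up, the work surface at z = 0. Lengths are in mm, angles in rad, forces in N, time in s.
With the tool pointing down it reaches from about 300 to 850 mm from the base axis. Payload 4.2 kg.
Tool frame: the origin (TCP) lies between the finger pads; the fingertips stand ctrl.tips_ahead ahead of it and the grasp point (between the pads) lies 3 mm ahead of it (ctrl.tips_ahead is the distance from the TCP to the fingertips, in mm); z points along the fingers, x is the direction in which the jaws open and shut, and the axes are right-handed (so a half turn about z gives the same grasp; the last joint's range is limited). The gripper opens to 91 mm and grips with 3 to 60 N. Pads are 32 mm wide; open, the fingers measure 118 mm over their backs; the gripper's body (76 mm by 178 mm) begins 60 mm behind the grasp point.
Start: joints at [1.09, 0.32, 1.565, -0, 1.257, -0.02], TCP at [255.686, 515.039, 235.976] pointing down, gripper open.
Joint ranges: [-3.11, 3.11], [-0.84, 2.01], [0.21, 2.61], [-1.34, 4.49], [0.05, 2.63], [-2.56, 2.56]. Speed limits (rad/s): [2.57, 2.57, 3.14, 3.14, 3.14, 3.14].

### API

Orientations are given as a unit quaternion [x, y, z, w].
In Python, from station import ctrl gives the robot as it stands.
- The arm moves only by the shell command python3 -m pendant 'ROWS' [OPENING] [FORCE]. ROWS is JSON, a list that holds one entry, the list of rows, each a list of 4 numbers: the shift along the tool's x, y, z in mm, then the turn about the tool's z in rad. A call has 1 to 5 rows; each row shifts and turns the commanded pose from where the row before left it, along the tool's axes as they then stand; what a row does not reach is not made up. A row lasts 1/10 s, in which the tool goes at most 50 mm and 8.59 degrees, less where a joint would pass 70% of its speed; a pose out of reach is approached as far as the arm can. A call with a gripper value outside its range is refused whole. OPENING is the opening, from -1 (shut) to 1 (fully open), so that 0 is half open, set as the call begins (- or left out, the last holds). The fingers move at their own pace and stop on an object; FORCE is the grip in N (left out, the last holds). Time passes only in rows, so rows that do not move let the fingers close. It gives the time, the measured TCP pose, the force and the opening at its end, in the units of the state.
- ctrl.get_state(): the state, without advancing time (a new reading comes with each control period).
- ctrl.snapshot(name): name is "side" or "top" or "wrist"; returns the picture (480x640x3 uint8, blue, green, red); there is no depth.
- ctrl.camera_info(name): a dict with "intrinsics" (3x3 intrinsics, pixels), "R" (3x3) and "t" (3): a world point X has camera coordinates R X + t; the wrist camera has in their place "tool_from_camera" (4x4, takes a point from camera to tool coordinates, whose origin is the TCP and whose axes are the tool frame's). Camera axes: x right, y down, z forward; pixel columns grow to the right and rows downward; lengths in mm; the calibration is good to about 2 mm. The wrist camera is an equidistant fisheye: a pixel r from the principal point sees the ray r / f radians off the axis. A picture is of the moment at which its call begins: read the wrist's pose just before it. camera_info takes no time and is no camera call.
- ctrl.finish_job(): hands the job in, once; it reports no verdict.
The state is a dict: "t": time; "joint_positions": joint angles; "qd": joint speeds; "joint_efforts": joint torques, N m; "position": TCP position; "orientation": TCP orientation; "contact_force": force on the tool from outside, world axes, zero at the start; "wrist_torque": the same for the moment, N m; "width": finger opening in mm.
Only numpy, scipy, OpenCV 4.12 (cv2) and the standard library are available. Lean on these libraries where they do the work, as an engineer would, in place of code of your own. Each camera call takes 0.05 s, during which the arm holds its last target. There are 200 camera calls.

### The job

One of the three aluminium housings on the bench was closed up without its steel core: it looks like the others but is much lighter. Find it by lifting, and set it down gently and upright on the bench midway between the mug and the tumbler, in line with the two. Leave the other two housings standing where they were, and do not disturb anything else.

Things in the scene. Friction and masses are not known exactly. Their poses are not given: they have to be found in the camera images.
- table: Dark rubber-topped work bench, fixed; its top is at height 0, everything stands on it.
- housing_1: Closed aluminium housing, 64 mm along its x, 50 mm along its y, 60 mm high, flat lid with four screw heads, dark round boss on each x end. Origin: centre of its underside, z up. Loose, upright. All three look alike; a loose insert inside has 1.5 mm of play. With its steel core it weighs 0.60 to 0.76 kg, without 0.19 to 0.26 kg; which one lacks it changes from run to run.
- housing_2: Closed aluminium housing, 64 mm along its x, 50 mm along its y, 60 mm high, flat lid with four screw heads, dark round boss on each x end. Origin: centre of its underside, z up. Loose, upright. All three look alike; a loose insert inside has 1.5 mm of play. With its steel core it weighs 0.60 to 0.76 kg, without 0.19 to 0.26 kg; which one lacks it changes from run to run.
- housing_3: Closed aluminium housing, 64 mm along its x, 50 mm along its y, 60 mm high, flat lid with four screw heads, dark round boss on each x end. Origin: centre of its underside, z up. Loose, upright. All three look alike; a loose insert inside has 1.5 mm of play. With its steel core it weighs 0.60 to 0.76 kg, without 0.19 to 0.26 kg; which one lacks it changes from run to run.
- mug: White plastic mug, open, 84 mm across, 105 mm high; origin: centre of its underside; its handle sticks out about 35 mm to its own +y. Loose. The tumbler stands on the side away from the handle.
- tumbler: Steel travel tumbler with a blue lid, 62 mm across at the foot, 78 mm at the lid, 153 mm high; origin: centre of its underside. Loose. Its axis stands 270 mm from the mug's axis.
- gap (a point): The point on the bench top midway between the axes of the mug and the tumbler, 135 mm from each (nothing marks it to the eye).
- tape_roll: Bystander: empty cardboard tape core, ring 90 mm across, 24 mm high, lying flat; origin centre of its underside. Loose.
- screwdriver: Bystander: screwdriver lying on the bench beyond the task area, along its x axis, handle to -x. Loose.
- jar: Bystander: small white jar with steel cap, 52 mm across, 70 mm high; origin centre of its underside. Loose.
- bracket: Bystander: small bent steel angle, 50 x 35 x 45 mm high; origin centre of its underside. Loose.
- carton: Bystander: closed cardboard carton 75 (x) x 110 (y) x 45 mm high; origin centre of its underside. Loose.
There are look-alikes about, which are no part of the job. Leave any brown look-alike of the housing_3 alone. Leave any brown look-alike of the housing_2 alone.

How it is judged:
By the outcome, as a careful person would: the job done as asked, in the order asked, and still so for the second after the job is handed in, with the robot touching nothing.
It also fails if it takes over 72 s, if anything falls off the work surface, if the arm or the gripper's body presses on something with over 40 N, if the wrist force passes 120 N, or if a joint passes its speed limit or range.

## Working session

There is one attempt and no reset: what is moved stays moved. The work goes in short steps, Python scripts to look and compute and a shell command to move; the robot and the scene stay as the last step left them, time stands still between calls to the robot, and variables do not carry over. Pictures are saved under pics/ and viewed, about 8 in all and at most 12, crops included, and the job is handed in when it is done.

```bash
mkdir -p pics; ls; python3 - <<'E'
from station import ctrl
import cv2
s=ctrl.get_state();print(s,ctrl.tips_ahead)
for n in("top","side"):
    cv2.imwrite(f"pics/{n}0.png",ctrl.snapshot(n));print(n,ctrl.camera_info(n))
print(ctrl.camera_info("wrist"))
E
```

```text
pics
{'t': 0.0, 'joint_positions': array([ 1.08999858e+00,  3.20285481e-01,  1.56567187e+00, -1.86026447e-05,
        1.25740886e+00, -1.99803298e-02]), 'qd': array([-0.00085302,  0.00028751,  0.00031909, -0.00016829, -0.00029322,
       -0.00106235]), 'joint_efforts': array([-1.86174795e-03, -4.12445498e+01, -2.31977499e+01,  7.24719674e-02,
        4.54881415e-02, -1.41954201e-04]), 'position': array([255.4677938 , 514.60709862, 235.12672246]), 'orientation': array([ 8.49904149e-01,  5.26936573e-01, -7.58354619e-04,  4.59733317e-04]), 'contact_force': array([-0.06587013,  0.24470848,  0.25165697]), 'wrist_torque': array([0.06265607, 0.03518119, 0.06526859]), 'width': 91.0585727334269} 22.0
top {'intrinsics': array([[445.36719543,   0.        , 320.31140823],
       [  0.        , 445.36719543, 235.61760729],
       [  0.        ,   0.        ,   1.        ]]), 'R': array([[ 2.56323959e-03, -9.99996668e-01,  3.07187751e-04],
       [-9.92208505e-01, -2.58154055e-03, -1.24561701e-01],
       [ 1.24562079e-01,  1.44871850e-05, -9.92211816e-01]]), 't': array([  35.78638158,  538.632609
[... 237 characters left out ...]
.01258637],
       [-0.44552042, -0.55059335, -0.70594513],
       [ 0.45780465,  0.5375238 , -0.70815469]]), 't': array([-373.02391838,  294.77904506, 1120.6721584 ])}
{'intrinsics': array([[371.64829954,   0.        , 325.50918707],
       [  0.        , 371.64829954, 238.42615304],
       [  0.        ,   0.        ,   1.        ]]), 'tool_from_camera': array([[ 9.99999915e-01,  3.85912053e-04, -1.45551275e-04,
        -1.34744162e-01],
       [-3.38742717e-04,  9.69784785e-01,  2.43961790e-01,
        -6.71678316e+01],
       [ 2.35301208e-04, -2.43961720e-01,  9.69784834e-01,
        -1.48168240e+02],
       [ 0.00000000e+00,  0.00000000e+00,  0.00000000e+00,
         1.00000000e+00]])}
```

View pics/top0.png

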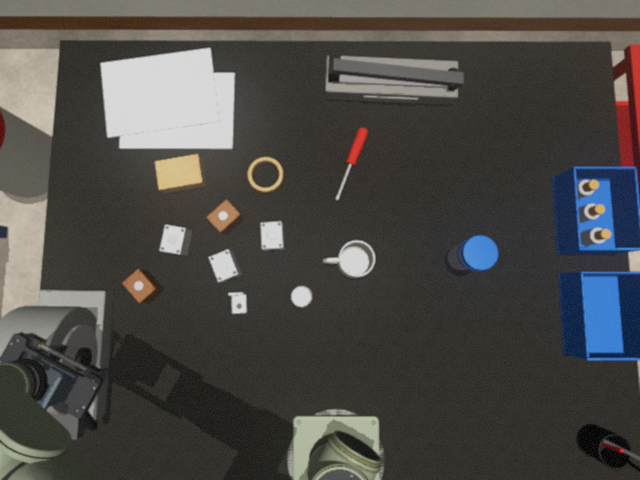

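View pics/side0.png

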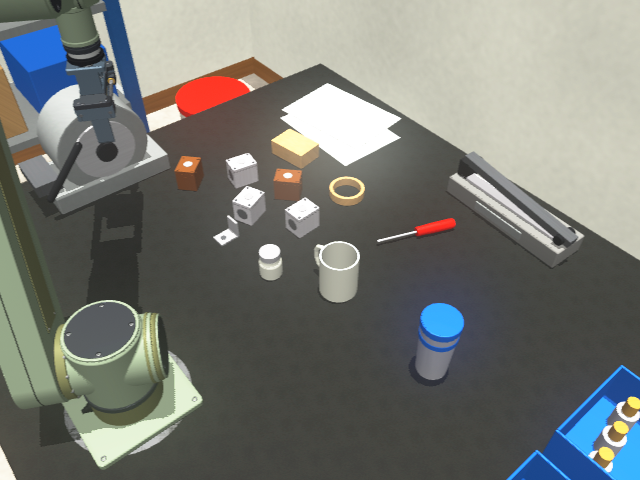

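```bash
cat > h.py <<'E'
import numpy as np,cv2
from station import ctrl
def ray(n,u,v,z):
    c=ctrl.camera_info(n);R,t,K=c["R"],c["t"],c["intrinsics"]
    C=-R.T@t;d=R.T@np.linalg.inv(K)@np.array([u,v,1.]);return (C+d*(z-C[2])/d[2])
E
python3 - <<'E'
from h import *
i=cv2.imread("pics/top0.png")
print(ray("top",320,240,0))
c=ctrl.camera_info("top");print(-c["R"].T@c["t"])
g=cv2.cvtColor(i,cv2.COLOR_BGR2GRAY)
for (x0,y0,x1,y1) in [(255,212,290,256),(205,244,243,285),(156,220,196,262)]:
    sub=g[y0:y1,x0:x1];hsv=cv2.cvtColor(i[y0:y1,x0:x1],cv2.COLOR_BGR2HSV)
    for th in (140,170,195,210):
        m=((sub>th)&(hsv[...,1]<50)).astype(np.uint8)
        m=cv2.morphologyEx(m,cv2.MORPH_CLOSE,np.ones((5,5)))
        cs=cv2.findContours(m,0,2)[0]
        if not cs: continue
        k=max(cs,key=cv2.contourArea);b=cv2.boxPoints(cv2.minAreaRect(k))+[x0,y0]
        w=np.array([ray("top",*p,60) for p in b])[:,:2]
        e=w[1]-w[0],w[2]-w[1]
        print(th,w.mean(0).round(1),[ (round(float(np.hypot(*q)),1),round(float(np.degrees(np.arctan2(q[1],q[0]))),1)) for q in e])
cr=cv2.resize(i[190:320,120:390],None,fx=2.9,fy=2.9,interpolation=cv2.INTER_CUBIC)
s=cv2.imread("pics/side0.png")[130:310,160:380]
s=cv2.resize(s,(cr.shape[1],int(180*cr.shape[1]/220)),interpolation=cv2.INTER_CUBIC)
cv2.imwrite("pics/c0.png",cr);cv2.imwrite("pics/cs.png",s[:600])
E
```

```text
[531.45475436  37.94608667   0.        ]
[ 400.54913279   37.16120323 1132.83953611]
140 [537.8 155.7] [(51.2, -89.9), (66.1, -179.2)]
170 [537.1 156. ] [(49.8, -86.2), (63.6, -175.7)]
195 [537.8 155.7] [(46.3, -89.9), (61.2, -179.2)]
210 [537.8 155.7] [(41.4, -89.9), (56.3, -179.2)]
140 [462.7 271.5] [(52.4, -67.8), (66.4, -156.9)]
170 [462.8 271.8] [(49.9, -68.3), (64.3, -157.4)]
195 [462.8 271.7] [(47.5, -67.8), (62.3, -156.9)]
210 [462.8 271.5] [(44.4, -67.8), (57.8, -156.8)]
140 [525.8 396.6] [(66.8, -9.8), (52.2, -102.4)]
170 [526.3 396.3] [(64.2, -8.6), (50.1, -101.2)]
195 [526.  396.3] [(62.0, -9.9), (47.9, -102.4)]
210 [526.1 396.6] [(58.0, -8.6), (43.8, -101.2)]
```

View pics/c0.png

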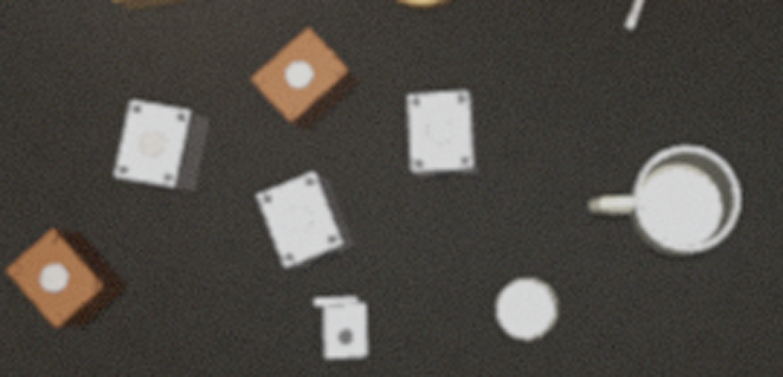

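```bash
cat >> h.py <<'E'
def proj(n,X):
    c=ctrl.camera_info(n);p=c["intrinsics"]@(c["R"]@np.array(X,float)+c["t"]);return p[:2]/p[2]
E
python3 - <<'E'
from h import *
i=cv2.imread("pics/top0.png");hsv=cv2.cvtColor(i,cv2.COLOR_BGR2HSV)
def big(m,x0,y0):
    k=max(cv2.findContours(m.astype(np.uint8),0,1)[0],key=cv2.contourArea)[:,0]+[x0,y0];return k
# tumbler
x0,y0,x1,y1=440,225,510,285
h=hsv[y0:y1,x0:x1];m=(h[...,0]>95)&(h[...,0]<125)&(h[...,1]>150)
for vt in (120,180,200):
    k=big(m&(h[...,2]>vt),x0,y0);w=np.array([ray("top",*p,153)[:2] for p in k],np.float32)
    print("tum",vt,cv2.minEnclosingCircle(w),w.min(0),w.max(0))
x0,y0,x1,y1=318,225,395,295
g=cv2.cvtColor(i,cv2.COLOR_BGR2GRAY)[y0:y1,x0:x1]
m0=(g>90).astype(np.uint8);m0=cv2.morphologyEx(m0,cv2.MORPH_CLOSE,np.ones((7,7)))
k=big(m0,x0,y0);wh=np.array([ray("top",*p,60)[:2] for p in k]);print("handle tip y",wh[:,1].max(),wh[wh[:,1].argmax()])
for th in (90,130,160):
    m=cv2.morphologyEx((g>th).astype(np.uint8),cv2.MORPH_CLOSE,np.ones((9,9)))
    m=cv2.morphologyEx(m,cv2.MORPH_OPEN,cv2.getStructuringElement(2,(13,13)))
    k=big(m,x0,y0);w=np.array([ray("top",*p,105)[:2] for p in k],np.float32)
    # outer rim is camera-far & ... all seen at z105 except near wall
    print("mug",th,cv2.minEnclosingCircle(w),w.min(0),w.max(0))
for n,(u,v),z in [("jar",(301,296),70),("brown1",(224,216),60),("brown2",(140,286),60),("bracket",(238,303),20),("tape",(265,175),24),("carton",(180,172),45)]:
    print(n,ray("top",u,v,z).round())
# side view tumbler lid / mug rim extents
s=cv2.imread("pics/side0.png");hs=cv2.cvtColor(s,cv2.COLOR_BGR2HSV)[295:345,405:475]
m=(hs[...,0]>95)&(hs[...,0]<125)&(hs[...,1]>120)&(hs[...,2]>100)
k=big(m,405,295);print("side tum",k.min(0),k.max(0))
cv2.imwrite("pics/s1.png",cv2.resize(s[230:390,300:480],None,fx=3.6,fy=3.6,interpolation=cv2.INTER_CUBIC))
E
```

```text
tum 120 ((487.36138916015625, -315.425537109375), 39.561058044433594) [ 448.35837 -353.35773] [ 525.87744 -277.46985]
tum 180 ((487.5914001464844, -315.78790283203125), 37.66878128051758) [ 450.5515  -353.04596] [ 523.64777 -279.67432]
tum 200 ((487.6476135253906, -315.580810546875), 36.447532653808594) [ 452.72888 -350.94092] [ 523.6362 -279.8406]
handle tip y 30.546574246933243 [478.41151751  30.54657425]
mug 90 ((476.50494384765625, -44.32976150512695), 45.86872100830078) [433.89267 -89.4564 ] [519.569        0.79687345]
mug 130 ((477.80267333984375, -44.835350036621094), 43.91264343261719) [436.17203 -87.2007 ] [519.5569     -1.5168252]
mug 160 ((478.1726379394531, -45.627227783203125), 42.47951889038086) [436.1898 -87.1718] [517.2311     -3.8263113]
jar [390.  82.  70.]
brown1 [583. 272.  60.]
brown2 [413. 468.  60.]
bracket [372. 240.  20.]
tape [695. 179.  24.]
carton [697. 389.  45.]
side tum [418 303] [464 344]
```

View pics/s1.png

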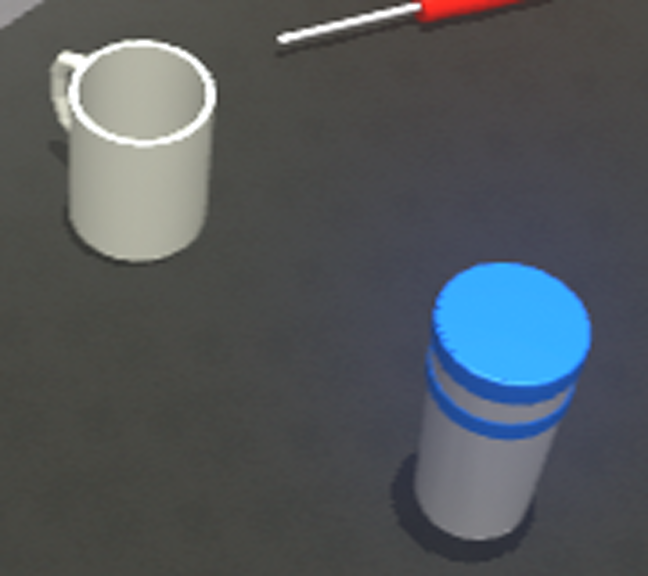

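```bash
cat >> h.py <<'E'
from scipy.spatial.transform import Rotation as Ro
def togo(x,y,z,phi=None):
    s=ctrl.get_state();M=Ro.from_quat(s["orientation"]).as_matrix()
    d=M.T@(np.array([x,y,z])-s["position"]);ph=np.degrees(np.arctan2(M[1,0],M[0,0]))
    tr=None if phi is None else round(float(np.radians((ph-phi+180)%360-180)),3)
    print("t",round(s["t"],2),"pos",s["position"].round(1),"phi",round(ph,1),"tilt",np.degrees(np.arccos(-M[2,2])).round(2),"F",s["contact_force"].round(2),"w",round(s["width"],1),"TOGO",d.round(1),"turn",tr)
if __name__=="__main__":
    import sys;togo(*map(float,sys.argv[1:]))
E
python3 -c "
from h import *
print(ray('side',339.4,255.3,105),ray('side',442.5,320.3,153))"
python3 -m pendant '[[[1.5,29.5,0,0],[1.5,29.5,0,0],[1.5,29.5,0,0],[1.5,29.5,0,0],[1.5,29.5,0,0]]]' 0.65 35
python3 -m pendant '[[[1.5,29.5,0,0],[1.5,29.5,0,0],[1.5,29.5,0,0],[1.5,29.5,0,0],[1.5,29.5,0,0]]]'
python3 -m pendant '[[[0,0,0,-0.1],[0,0,0,-0.1],[0,0,0,-0.1],[0,0,0,0],[0,0,0,0]]]'
python3 h.py 526.2 396.4 43 80.6
python3 -c "
from h import *
i=ctrl.snapshot('wrist');cv2.imwrite('pics/w1.png',i)"
```

```text
[478.4530211 -46.1364821 105.       ] [ 487.31638231 -317.63126676  153.        ]
t: 0.6
position: [392.0, 455.4, 235.5]
orientation: [0.85, 0.527, -0.0, 0.0]
contact_force: [0.6, 1.1, -0.3]
width: 75.4
t: 1.1
position: [527.5, 396.6, 235.4]
orientation: [0.85, 0.527, -0.001, -0.0]
contact_force: [-0.2, 1.3, -0.0]
width: 75.1
t: 1.6
position: [526.4, 397.2, 235.6]
orientation: [0.762, 0.647, -0.0, -0.0]
contact_force: [-0.2, 0.0, -0.3]
width: 75.2
t 1.6 pos [526.4 397.2 235.6] phi 80.7 tilt 0.04 F [-0.19  0.02 -0.3 ] w 75.2 TOGO [ -0.8   0.  192.6] turn 0.001
```

View pics/w1.png

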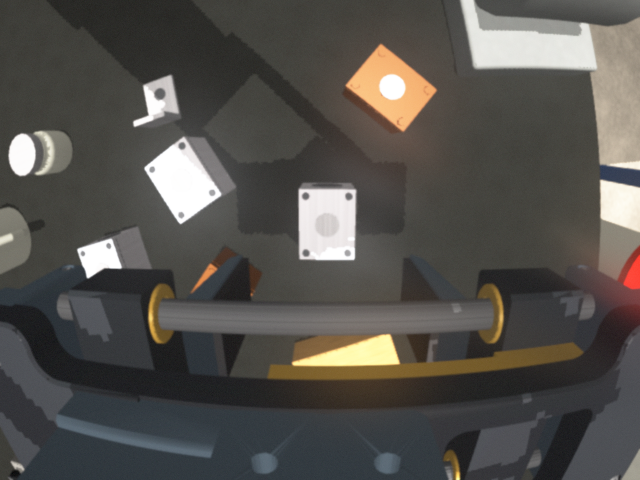

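```bash

python3 -m pendant '[[[0,0,30,0],[0,0,30,0],[0,0,30,0],[0,0,30,0],[0,0,25,0]]]'
python3 -m pendant '[[[0,0,20,0],[0,0,15,0],[0,0,10,0],[0,0,4,0],[0,0,0,0]]]' 0.3 35
python3 h.py 526.2 396.4 41 80.6
python3 -m pendant '[[[0,0,0,0],[0,0,0,0],[0,0,0,0],[0,0,0,0],[0,0,0,0]]]' -1 35
python3 -m pendant '[[[0,0,0,0],[0,0,0,0],[0,0,0,0],[0,0,0,0],[0,0,0,0]]]'
python3 -m pendant '[[[0,0,-2,0],[0,0,-3,0],[0,0,-3,0],[0,0,-3,0],[0,0,-2,0]]]'
python3 -m pendant '[[[0,0,-2,0],[0,0,0,0],[0,0,0,0],[0,0,0,0],[0,0,0,0]]]'
python3 h.py 526.2 396.4 41 80.6
```

```text
t: 2.15
position: [526.0, 397.0, 89.3]
orientation: [0.762, 0.648, -0.001, -0.0]
contact_force: [0.1, -0.4, -0.2]
width: 75.5
t: 2.65
position: [526.7, 397.4, 42.0]
orientation: [0.762, 0.648, 0.0, -0.0]
contact_force: [-0.1, -0.6, 0.7]
width: 59.0
t 2.65 pos [526.7 397.4  42. ] phi 80.8 tilt 0.01 F [-0.13 -0.58  0.66] w 59.0 TOGO [-1.1 -0.3  1. ] turn 0.003
t: 3.15
position: [527.2, 397.9, 43.0]
orientation: [0.762, 0.648, 0.001, 0.0]
contact_force: [-0.8, 2.4, 4.4]
width: 50.2
t: 3.65
position: [527.2, 397.9, 43.0]
orientation: [0.762, 0.648, 0.001, 0.0]
contact_force: [0.2, 2.0, 5.6]
width: 49.6
t: 4.15
position: [526.4, 397.1, 54.7]
orientation: [0.762, 0.648, -0.0, -0.0]
contact_force: [0.4, -0.1, -6.3]
width: 49.9
t: 4.65
position: [526.5, 397.3, 56.8]
orientation: [0.762, 0.648, -0.0, -0.0]
contact_force: [0.3, 0.4, -6.5]
width: 49.8
t 4.65 pos [526.5 397.3  56.8] phi 80.8 tilt 0.01 F [ 0.26  0.36 -6.46] w 49.8 TOGO [-0.9 -0.2 15.8] turn 0.003
```

```bash

python3 -m pendant '[[[0,0,3,0],[0,0,4,0],[0,0,3,0],[0,0,2,0],[0,0,1,0]]]'
python3 -m pendant '[[[0,0,1,0],[0,0,0.6,0],[0,0,0.4,0],[0,0,0,0],[0,0,0,0]]]'
python3 -m pendant '[[[0,0,0,0],[0,0,0,0],[0,0,0,0],[0,0,0,0],[0,0,0,0]]]' 0.4
python3 -m pendant '[[[0,0,-6,0],[0,0,-14,0],[0,0,-25,0],[0,0,-30,0],[0,0,-30,0]]]'
python3 -m pendant '[[[0,0,0,0],[0,0,0,0]]]'
python3 h.py 462.8 271.7 145 112.5
```

```text
t: 5.15
position: [526.4, 397.2, 43.5]
orientation: [0.762, 0.648, -0.0, -0.0]
contact_force: [-0.6, 0.2, -6.5]
width: 49.8
t: 5.65
position: [526.6, 397.3, 43.0]
orientation: [0.762, 0.648, 0.0, 0.0]
contact_force: [-4.7, -2.5, 4.6]
width: 49.8
t: 6.15
position: [526.8, 397.4, 41.9]
orientation: [0.762, 0.648, 0.0, -0.0]
contact_force: [0.2, -0.9, 0.2]
width: 63.7
t: 6.65
position: [526.7, 397.4, 149.3]
orientation: [0.762, 0.648, 0.001, 0.0]
contact_force: [0.5, 0.5, -0.6]
width: 64.3
t: 6.85
position: [526.9, 397.6, 148.8]
orientation: [0.762, 0.648, 0.001, 0.0]
contact_force: [-0.8, 0.6, -1.2]
width: 63.8
t 6.85 pos [526.9 397.6 148.8] phi 80.8 tilt 0.17 F [-0.75  0.58 -1.22] w 63.8 TOGO [-134.6  -43.2    3.4] turn -0.553
```

```bash

python3 -m pendant '[[[-20,-6.5,0,0],[-30,-10,0,0],[-30,-10,0,0],[-30,-10,0,0],[-24.6,-6.7,0,0]]]'
python3 -m pendant '[[[0,0,0,-0.14],[0,0,0,-0.14],[0,0,0,-0.14],[0,0,0,-0.133],[0,0,0,0]]]'
python3 -m pendant '[[[0,0,0,0],[0,0,0,0]]]'
python3 h.py 462.8 271.7 42 112.5
```

```text
t: 7.35
position: [460.4, 269.5, 145.8]
orientation: [0.762, 0.648, -0.002, -0.0]
contact_force: [0.0, 0.5, -0.0]
width: 63.8
t: 7.85
position: [461.7, 270.9, 146.0]
orientation: [0.556, 0.831, -0.001, -0.001]
contact_force: [-0.2, 1.2, 0.0]
width: 63.9
t: 8.05
position: [462.1, 271.3, 146.6]
orientation: [0.557, 0.831, -0.0, -0.0]
contact_force: [0.0, -0.4, -0.7]
width: 63.9
t 8.05 pos [462.1 271.3 146.6] phi 112.4 tilt 0.05 F [ 0.05 -0.42 -0.7 ] w 63.9 TOGO [  0.2   0.9 104.6] turn -0.002
```

```bash

python3 -m pendant '[[[0,0.5,25,0],[0,0,30,0],[0,0,25,0],[0,0,15,0],[0,0,9.5,0]]]' 0.4
python3 -m pendant '[[[0,0,0,0],[0,0,0,0]]]'
python3 -m pendant '[[[0,0,0,0],[0,0,0,0],[0,0,0,0],[0,0,0,0],[0,0,0,0]]]' -1 35
python3 -m pendant '[[[0,0,0,0],[0,0,0,0],[0,0,0,0],[0,0,0,0],[0,0,0,0]]]'
python3 -m pendant '[[[0,0,-2,0],[0,0,-3,0],[0,0,-3,0],[0,0,-3,0],[0,0,-2,0]]]'
python3 -m pendant '[[[0,0,-2,0],[0,0,0,0],[0,0,0,0],[0,0,0,0],[0,0,0,0]]]'
python3 h.py 462.8 271.7 42 112.5
```

```text
t: 8.55
position: [462.2, 271.2, 41.0]
orientation: [0.556, 0.831, -0.001, -0.001]
contact_force: [0.8, -0.8, 0.8]
width: 63.8
t: 8.75
position: [463.3, 271.8, 42.9]
orientation: [0.556, 0.831, 0.0, 0.0]
contact_force: [-0.9, 0.5, 0.4]
width: 63.8
t: 9.25
position: [463.4, 272.1, 43.4]
orientation: [0.556, 0.831, 0.001, 0.0]
contact_force: [-0.4, 1.8, 5.9]
width: 50.0
t: 9.75
position: [463.4, 272.0, 43.4]
orientation: [0.556, 0.831, 0.001, 0.0]
contact_force: [-0.3, 0.1, 5.6]
width: 50.4
t: 10.25
position: [462.9, 271.5, 55.6]
orientation: [0.556, 0.831, 0.0, 0.0]
contact_force: [-0.0, 1.0, -2.9]
width: 49.5
t: 10.75
position: [462.8, 271.5, 57.4]
orientation: [0.556, 0.831, -0.0, -0.0]
contact_force: [-0.3, -0.5, -1.8]
width: 49.9
t 10.75 pos [462.8 271.5  57.4] phi 112.5 tilt 0.01 F [-0.3  -0.55 -1.78] w 49.9 TOGO [ 0.2  0.1 15.4] turn -0.0
```

```bash

python3 -m pendant '[[[0,0,-10,0],[0,0,-20,0],[0,0,-30,0],[0,0,-30,0],[0,0,-30,0]]]'
python3 -m pendant '[[[0,0,-25,0],[0,0,-15,0],[0,0,-5,0],[0,0,0,0.07],[0,0,0,0.12]]]'
python3 -m pendant '[[[0,0,0,0.13],[0,0,0,0.13],[0,0,0,0.13],[0,0,0,0.13],[0,0,0,0.13]]]'
python3 -m pendant '[[[0,0,0,0.13],[0,0,0,0.13],[0,0,0,0.13],[0,0,0,0.13],[0,0,0,0.13]]]'
python3 -m pendant '[[[0,0,0,0.13],[0,0,0,0.13],[0,0,0,0.1],[0,0,0,0.07],[0,0,0,0]]]'
python3 h.py 482.9 -181 215 2
```

```text
t: 11.25
position: [462.7, 271.5, 179.3]
orientation: [0.556, 0.831, 0.0, 0.0]
contact_force: [0.2, 1.0, -2.3]
width: 49.9
t: 11.75
position: [462.4, 271.3, 222.3]
orientation: [0.634, 0.774, -0.0, -0.0]
contact_force: [-0.0, 0.4, -2.3]
width: 49.8
t: 12.25
position: [462.3, 271.3, 221.8]
orientation: [0.848, 0.53, -0.001, -0.0]
contact_force: [0.7, -0.6, -2.0]
width: 49.7
t: 12.75
position: [462.3, 271.2, 221.8]
orientation: [0.973, 0.232, -0.001, 0.0]
contact_force: [-0.5, 0.6, -2.5]
width: 50.0
t: 13.25
position: [462.4, 271.3, 221.9]
orientation: [1.0, 0.022, -0.001, 0.0]
contact_force: [-0.2, 0.1, -1.5]
width: 49.8
t 13.25 pos [462.4 271.3 221.9] phi 2.5 tilt 0.08 F [-0.21  0.15 -1.45] w 49.8 TOGO [  1.  452.8   7.2] turn 0.008
```

```bash

python3 -m pendant '[[[0,10,0,0.008],[0,20,0,0],[0,30,0,0],[0,30,0,0],[0,30,0,0]]]'
python3 -m pendant '[[[0,30,0,0],[0,30,0,0],[0,30,0,0],[0,30,0,0],[0,30,0,0]]]'
python3 -m pendant '[[[0,30,0,0],[0,30,0,0],[0,30,0,0],[0,30,0,0],[0,25,0,0]]]'
python3 -m pendant '[[[0,20,0,0],[0,12,0,0],[0,6,0,0],[0,0,0,0],[0,0,0,0]]]'
python3 h.py 482.9 -181 45 2
python3 -c "
from h import *
for n in ('top','side'): cv2.imwrite(f'pics/{n}2.png',ctrl.snapshot(n))"
```

```text
t: 13.75
position: [466.7, 149.9, 222.3]
orientation: [1.0, 0.018, -0.0, 0.0]
contact_force: [-0.2, -0.1, -2.3]
width: 50.2
t: 14.25
position: [471.7, -0.1, 222.4]
orientation: [1.0, 0.018, -0.0, 0.0]
contact_force: [0.0, 0.1, -2.3]
width: 49.9
t: 14.75
position: [476.7, -145.2, 222.4]
orientation: [1.0, 0.018, -0.0, 0.0]
contact_force: [1.1, -0.4, -2.3]
width: 49.9
t: 15.25
position: [478.6, -180.5, 222.4]
orientation: [1.0, 0.018, -0.0, -0.0]
contact_force: [-0.0, -0.3, -1.9]
width: 49.8
t 15.25 pos [ 478.6 -180.5  222.4] phi 2.0 tilt 0.04 F [-0.   -0.3  -1.92] w 49.8 TOGO [  4.3   0.8 177.4] turn 0.001
```

View pics/side2.png

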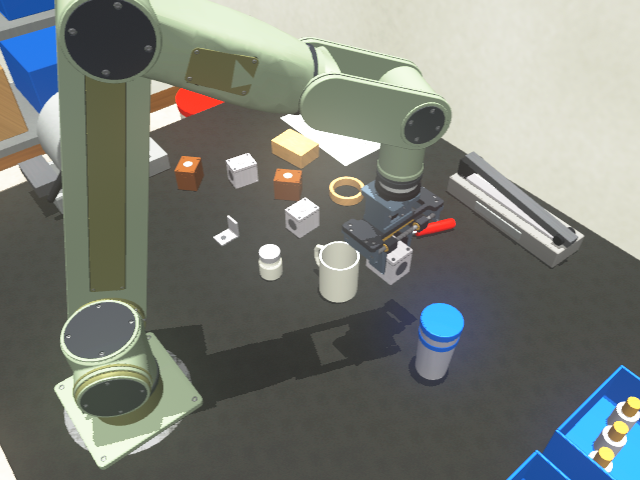

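```bash

python3 -m pendant '[[[4.3,0.8,10,0],[0,0,25,0],[0,0,30,0],[0,0,30,0],[0,0,25,0]]]'
python3 -m pendant '[[[0,0,20,0],[0,0,15,0],[0,0,8,0],[0,0,5,0],[0,0,3,0]]]'
python3 -m pendant '[[[0,0,2,0],[0,0,0,0],[0,0,0,0]]]'
python3 h.py 482.9 -181 43 2
```

```text
t: 15.85
position: [482.7, -181.1, 100.3]
orientation: [1.0, 0.018, -0.001, -0.0]
contact_force: [0.2, -0.3, -1.8]
width: 49.9
t: 16.35
position: [483.4, -181.7, 51.3]
orientation: [1.0, 0.018, 0.0, 0.0]
contact_force: [-0.3, 0.2, -1.9]
width: 49.8
t: 16.65
position: [483.5, -181.9, 49.9]
orientation: [1.0, 0.017, 0.001, 0.0]
contact_force: [-0.1, 0.6, -2.2]
width: 50.1
t 16.65 pos [ 483.5 -181.9   49.9] phi 2.0 tilt 0.06 F [-0.13  0.57 -2.18] w 50.1 TOGO [-0.5 -1.   6.9] turn 0.0
```

```bash

python3 -m pendant '[[[-0.5,-0.8,2,0],[0,0,2,0],[0,0,1,0],[0,0,0.5,0],[0,0,0,0]]]'
python3 -m pendant '[[[0,0,0.4,0],[0,0,0.4,0],[0,0,0,0]]]'
python3 h.py 482.9 -181 43 2
python3 -m pendant '[[[0,0,0.3,0],[0,0,0.3,0],[0,0,0,0]]]'
python3 h.py 482.9 -181 43 2
```

```text
t: 17.15
position: [482.6, -181.0, 43.8]
orientation: [1.0, 0.018, -0.0, -0.0]
contact_force: [0.3, 0.2, -1.5]
width: 50.2
t: 17.45
position: [482.7, -181.1, 43.4]
orientation: [1.0, 0.018, 0.0, 0.0]
contact_force: [-1.5, 0.2, 2.0]
width: 49.7
t 17.45 pos [ 482.7 -181.1   43.4] phi 2.0 tilt 0.02 F [-1.53  0.2   1.98] w 49.7 TOGO [ 0.2 -0.   0.4] turn 0.0
t: 17.75
position: [482.7, -181.1, 43.4]
orientation: [1.0, 0.017, 0.0, 0.0]
contact_force: [-2.4, 0.2, 5.9]
width: 49.6
t 17.75 pos [ 482.7 -181.1   43.4] phi 2.0 tilt 0.03 F [-2.44  0.18  5.89] w 49.6 TOGO [ 0.2 -0.   0.4] turn 0.0
```

```bash

python3 -m pendant '[[[0,0,-0.4,0],[0,0,0,0]]]'
python3 -m pendant '[[[0,0,0,0],[0,0,0,0],[0,0,0,0],[0,0,0,0],[0,0,0,0]]]' 0.5
python3 -m pendant '[[[0,0,-5,0],[0,0,-15,0],[0,0,-30,0],[0,0,-30,0],[0,0,-30,0]]]'
python3 -m pendant '[[[0,0,-30,0],[0,0,-30,0],[0,0,-30,0],[0,0,-20,0],[0,0,0,0]]]'
python3 -m pendant '[[[0,0,-20,0.13],[0,0,-20,0.13],[0,-15,0,0.13],[0,-30,0,0],[0,-30,0,0]]]'
python3 -m pendant '[[[0,-30,0,0],[0,-30,0,0],[0,-30,0,0],[0,-15,0,0],[0,0,0,0]]]'
python3 -c "
from h import *
for n in ('top','side'): cv2.imwrite(f'pics/{n}3.png',ctrl.snapshot(n))"
```

```text
t: 17.95
position: [482.7, -181.1, 43.4]
orientation: [1.0, 0.018, 0.0, 0.0]
contact_force: [-1.4, 0.5, 6.0]
width: 49.9
t: 18.45
position: [482.6, -181.0, 42.8]
orientation: [1.0, 0.017, -0.0, -0.0]
contact_force: [-0.2, 0.3, -0.4]
width: 68.5
t: 18.95
position: [482.4, -181.0, 154.4]
orientation: [1.0, 0.017, 0.0, -0.0]
contact_force: [0.5, 0.5, -0.3]
width: 68.1
t: 19.45
position: [484.0, -181.6, 266.3]
orientation: [1.0, 0.017, 0.003, 0.001]
contact_force: [0.4, 0.1, 0.7]
width: 68.0
t: 19.95
position: [506.4, -109.6, 301.8]
orientation: [0.984, -0.177, -0.001, -0.0]
contact_force: [0.6, 0.2, -0.5]
width: 68.7
t: 20.45
position: [543.3, -10.5, 301.8]
orientation: [0.985, -0.175, -0.001, 0.0]
contact_force: [0.1, -0.3, -0.8]
width: 67.9
```

View pics/top3.png

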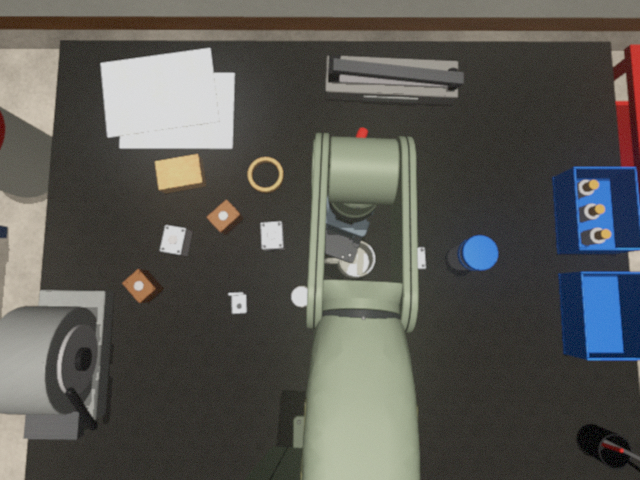

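View pics/side3.png

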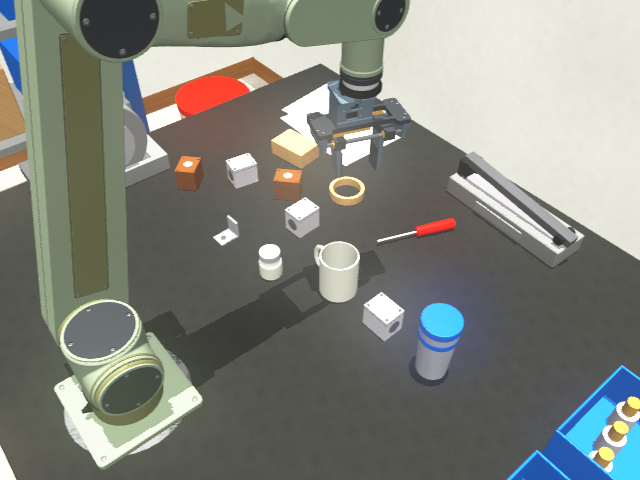

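```bash

python3 -m pendant '[[[0,-15,0,0],[0,-30,0,0],[0,-30,0,0],[0,-30,0,0],[0,-30,0,0]]]'
python3 -m pendant '[[[0,-25,0,0],[0,-15,0,0],[0,0,0,0],[0,0,0,0],[0,0,0,0]]]'
python3 - <<'E'
from h import *
i=ctrl.snapshot('top');cv2.imwrite('pics/top4.png',i);o=cv2.imread('pics/top0.png')
def lid(i,x0,y0,x1,y1):
    g=cv2.cvtColor(i,6)[y0:y1,x0:x1];m=cv2.morphologyEx((g>170).astype(np.uint8),3,np.ones((5,5)))
    r=cv2.minAreaRect(max(cv2.findContours(m,0,2)[0],key=cv2.contourArea));b=cv2.boxPoints(r)+[x0,y0]
    w=np.array([ray("top",*p,60)[:2] for p in b]);e=w[1]-w[0]
    return w.mean(0).round(1),np.linalg.norm(e).round(1),np.degrees(np.arctan2(e[1],e[0])).round(1)
print("placed",lid(i,395,230,445,285))
for b in [(255,212,290,256),(156,220,196,262)]: print(lid(o,*b),lid(i,*b))
for n,(x0,y0,x1,y1) in dict(tum=(455,225,510,285),mug=(318,235,380,290)).items():
    for im in (o,i):
        s=im[y0:y1,x0:x1]; h=cv2.cvtColor(s,40)
        m=((h[...,0]>95)&(h[...,0]<125)&(h[...,1]>150)&(h[...,2]>180)) if n=="tum" else cv2.morphologyEx((cv2.cvtColor(s,6)>160).astype(np.uint8),3,np.ones((9,9)))
        M=cv2.moments(m.astype(np.uint8),True);print(n,M['m10']/M['m00']+x0,M['m01']/M['m00']+y0)
E
cat > /dev/null; python3 h.py 500 0 300
```

```text
t: 21.05
position: [590.6, 115.6, 303.1]
orientation: [0.984, -0.177, 0.0, -0.0]
contact_force: [-0.3, 0.4, -0.5]
width: 68.2
t: 21.55
position: [603.8, 151.2, 303.2]
orientation: [0.984, -0.177, 0.0, 0.0]
contact_force: [0.1, -0.5, -0.6]
width: 68.2
placed (array([ 481.6, -182.4]), np.float64(65.9), np.float64(-87.4))
(array([537.1, 156. ]), np.float64(49.8), np.float64(-86.2)) (array([550.1, 154.7]), np.float64(83.1), np.float64(-89.8))
(array([526.3, 396.3]), np.float64(64.2), np.float64(-8.6)) (array([522.7, 383.4]), np.float64(85.3), np.float64(-89.9))
tum 480.22246696035245 252.27422907488986
tum 481.70924574209243 251.79683698296836
mug 355.12511499540017 258.25758969641214
mug 354.86013986013984 258.26486013986016
t 21.6 pos [603.9 151.2 303.2] phi -20.4 tilt 0.02 F [-0.37 -0.9  -0.43] w 68.3 TOGO [-44.6 177.9   3.3] turn None
```

View pics/top4.png

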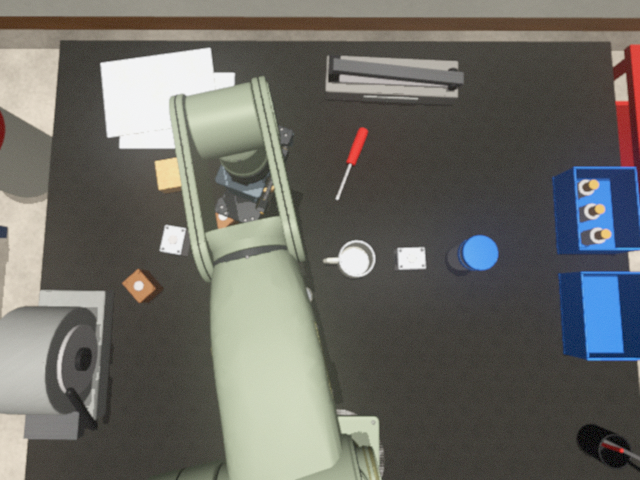

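```bash
python3 - <<'E'
from h import *
o,a,b=[cv2.imread(f'pics/top{k}.png') for k in(0,3,4)]
so,s3=cv2.imread('pics/side0.png'),cv2.imread('pics/side3.png')
def sh(p,q,box):
    x0,y0,x1,y1=box;f=lambda i:np.float32(cv2.Canny(i[y0:y1,x0:x1],60,150))
    f=lambda i:cv2.GaussianBlur(np.float32(cv2.Canny(i[y0:y1,x0:x1],60,150)),(0,0),1.5)
    return cv2.phaseCorrelate(f(p),f(q))
print("A",sh(o,a,(250,208,296,258)));print("C",sh(o,a,(150,215,200,266)),sh(so,s3,(220,148,264,192)))
print("tum",sh(o,b,(440,225,515,285)),sh(so,s3,(405,290,475,390)),"mug",sh(o,b,(315,230,385,290)),sh(so,s3,(305,232,365,305)))
for p in(o,a,b):
    h=cv2.cvtColor(p[225:285,455:510],40);m=((h[...,0]>95)&(h[...,0]<125)&(h[...,1]>150)&(h[...,2]>110)).astype(np.uint8)
    M=cv2.moments(m,True);print(M['m10']/M['m00']+455,M['m01']/M['m00']+225,M['m00'])
E
```

```text
A ((-0.1460641390309263, 0.04394470175608589), 1.0084459813435873)
C ((0.5220710753958606, 0.07644781651213961), 0.9790705200477883) ((15.377993312562648, 1.606919049885903), 0.026343321623625578)
tum ((0.5785126603839785, -0.10146675138689076), 0.9849118711683486) ((0.08713115326703758, -0.2300229068752273), 0.7386974371804131) mug ((0.03255488445513066, 0.0045994316694546455), 0.9635158506808458) ((-0.057018334357476164, 0.5778649283094381), 0.9264995074801975)
479.8695219123506 252.2699203187251 1004.0
479.8652130822597 252.2438057482656 1009.0
481.0123873873874 251.82432432432432 888.0
```

```bash
python3 -c "
from station import ctrl
print(ctrl.finish_job())"
```

```text
the job is handed in; nothing more can be done
None
```

The light housing is standing upright midway between the mug and the tumbler, and I handed the job in at about 21.6 s on the robot's clock.

- **Finding it:** I lifted two housings. The one on the far left pulled about 6.5 N, so it has its core, and I set it straight back down. The middle one pulled about 2 N, so it lacks the core. I never touched the third.
- **Placing it:** I carried the light one over the mug and lowered it until the bench took its weight, with at most about 6 N on the wrist. Then I released it and moved the arm well clear.
- **Position check:** The top camera puts it at about (481.6, -182.4) mm. The midpoint from the camera measurements is about (482.9, -181), so it is about 2 mm off.
- **Other housings:** The untouched housing has not moved. The one I lifted and put back moved about 0.5 pixel in the top view (about 1 mm). Its side-view comparison failed to match and showed nothing.
- **Mug and tumbler:** Most checks showed no movement. One side-view check of the mug gave 0.6 pixel.
- **One disagreement:** In the last top picture the tumbler's lid appeared shifted by 0.6 to 1.5 pixels. The picture taken just after placing showed no shift, and neither did the side view. Nothing touched it in between, so I put this down to a lighting change.

Two readings in the final checks were wrong because the arm blocked the view. I compared those two housings in the earlier, unblocked picture instead. I did not measure the other items, but nothing looked disturbed in the final pictures.

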